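Rotate the stock in a parts tray

ROBOT

A 7-joint arm with a two-finger parallel gripper is mounted at the origin on a cart in front of the work surface, level with it; the furniture and walls round the work are solid. World frame = base frame: x ahead of the robot, y to its left, z up, the work surface at z = 0. Lengths are in m, angles in rad, forces in N, time in s.
With the tool pointing down it reaches from about 0.4 to 0.875 m from the base axis. Payload 19.3 kg.
Tool frame: the origin (TCP) lies at the very end of the fingers, on their centre line; the grasp point (between the pads) lies 19 mm behind it; z points along the fingers, y is the direction in which the jaws open and shut (so a half turn about z gives the same grasp; the last joint's range is limited). The gripper opens to 85 mm and grips with 20 to 120 N. Pads are 22 mm wide; open, the fingers measure 114 mm over their backs; the gripper's body (76 mm by 85 mm) begins 54 mm behind the grasp point. The pads swing forward as they close: fully open they stand 13 mm farther back than shut.
Start: joints at [1.13, 0.521, -0.036, 1.599, 0.021, 1.021, -0.113], TCP at [0.226, -0.583, 0.231] pointing down, gripper open.
Joint ranges: [-2.91, 2.91], [-0.3, 2.13], [-1.5, 1.42], [0.17, 2.43], [-1.26, 4.41], [0.16, 1.93], [-2.52, 2.52]. Speed limits (rad/s): [1.89, 1.89, 2.39, 2.39, 3.01, 3.01, 3.01].

INTERFACE

Orientations are given as [roll, pitch, yaw] about the fixed x, y, z axes, in that order (R = Rz(yaw) Ry(pitch) Rx(roll)).
In Python, from workcell import bot gives the robot as it stands.
- The arm moves only by the tool carry_out, never from a script. Its argument "targets" is a list of rows, each a list of 7 numbers: the shift along the tool's x, y, z in mm, then the turn, a rotation vector about the tool's x, y, z in units of 6 degrees (1.0 is 6 degrees), then the closure in counts, from 0 (fully open) to 255 (shut). A call has 1 to 5 rows; each row shifts and turns the commanded pose from where the row before left it, along the tool's axes as they then stand; what a row does not reach is not made up. A row lasts 1/12 s, in which the tool goes at most 41.7 mm and 7.16 degrees, less where a joint would pass 70% of its speed; a pose out of reach is approached as far as the arm can. A call is refused whole if a number of a shift passes 41.7 or a number of a turn 1, either way. A call with a gripper value outside its range is refused whole. The fingers move at their own pace and stop on an object; "force" is the grip in N (left out, the last holds). Time passes only in rows, so rows that do not move let the fingers close. It gives the time, the measured TCP pose, the force and the opening at its end, in the units of the state.
- bot.observe(): the state, without advancing time (a new reading comes with each control period).
- bot.grab_frame(name): name is "scene" or "side" or "wrist"; returns a dict with "color" (400x640x3 uint8, red, green, blue), "z_map" (400x640 float32, m along the optical axis (not along the pixel's ray), 0 where there is no reading), "K" (3x3 intrinsics, pixels), "cam_to_world" (4x4, takes a point from camera to world coordinates); the wrist camera has in their place "T_tool_cam" (4x4, takes a point from camera to tool coordinates, whose origin is the TCP and whose axes are the flange's). Camera axes: x right, y down, z forward; pixel columns grow to the right and rows downward; lengths in m; the calibration is good to about 2 mm. The wrist camera is an equidistant fisheye: a pixel r from the principal point sees the ray r / f radians off the axis. A picture is of the moment at which its call begins: read the wrist's pose just before it.
- bot.job_done(): hands the job in, once; it reports no verdict.
The state is a dict: "clock": time; "qpos": joint angles; "qd": joint speeds; "joint_efforts": joint torques, N m; "position": TCP position; "tool_rot": TCP orientation; "force": force on the tool from outside, world axes, zero at the start; "moment": the same for the moment, N m; "grip_width": finger opening in m.
Only numpy, scipy, OpenCV 4.12 (cv2) and the standard library are available. Lean on these libraries where they do the work, as an engineer would, in place of code of your own. Each camera call takes 0.05 s, during which the arm holds its last target. There are 200 camera calls.

TASK

Restock the green-tagged parts tray, oldest first: pull the green-label carton already in it forward to within a finger's width (15 mm) of the front lip and let go, then take the new green-label carton from the bench and set it in the same tray right behind the old one, again within a finger's width. Both shall stand flat and straight along the middle of the tray, long sides along it. Leave the blue-label carton in the neighbouring tray where it is.

Things in the scene. Friction and masses are not known exactly. Their poses are not given: they have to be found in the camera images.
- green_tray: Low open dark grey metal tray fixed to the bench, green tag on its front lip (a like tray has a blue tag). 220 mm deep (x), 120 wide (y); walls 4 mm thick, floor 4 mm above the bench, inside 212 x 112. Side and back walls rise to 16 mm above the bench, front lip to 24. Origin: centre of its underside; x points from front lip (inside face at x = -106 mm, towards the robot) to back, y left, z up.
- old_carton: The old stock: white printed carton with green label, 55 mm (its x) x 75 (its y) x 40 high, about 0.3 kg, rigid and closed, standing in the rear half of the green-tagged tray, long side along the tray. Origin: centre of its underside, z up. Grip it across its 55 mm side. Either end may face forward.
- new_carton: The new stock: a carton just like the old one (55 mm in its x, 75 in its y, 40 high, green label) on the open bench outside the trays. Origin: centre of its underside, z up. An unwanted red-label carton, 60 x 85 x 50 high, stands about 14 cm behind it, farther from the robot. Either end may face forward.
- blue_carton: Bystander: white carton with a blue label, 62 x 62 x 34 mm high, loose in the neighbouring blue-tagged tray. Origin: centre of its underside. To be left where it stands.
There are look-alikes about, which are no part of the job. What is shaped like the old_carton but yellow is not meant. Leave any purple look-alike of the new_carton alone.

How it is judged:
By the outcome, as a careful person would: the job done as asked, in the order asked, and still so for the second after the job is handed in, with the robot touching nothing.
It also fails if it takes over 53 s, if anything falls off the work surface, if the arm or the gripper's body presses on something with over 40 N, if the wrist force passes 120 N, or if a joint passes its speed limit or range.

## Working session

There is one attempt and no reset: what is moved stays moved. The work goes in short steps, Python scripts to look and compute and a tool call to move; the robot and the scene stay as the last step left them, time stands still between calls to the robot, and variables do not carry over. Pictures are saved under pics/ and viewed, about 8 in all and at most 12, crops included, and the job is handed in when it is done.

Besides the shell and the picture viewer there is one more tool, called after ">>>" as name(argument=value, ...), one argument or row to a line, values as JSON. carry_out: Moves the arm, as the interface text tells. Its arguments: {"type":"object","properties":{"targets":{"type":"array","items":{"type":"array","items":{"type":"number"}}},"force":{"type":"number"}},"required":["targets"]}

```bash
ls; mkdir -p pics; cat > h.py <<'E'
import numpy as np, cv2
from workcell import bot
def cloud(f):
    z=f["z_map"];K=f["K"];v,u=np.indices(z.shape)
    P=np.stack([(u-K[0,2])/K[0,0]*z,(v-K[1,2])/K[1,1]*z,z],-1)
    T=f["cam_to_world"];W=P@T[:3,:3].T+T[:3,3];W[z==0]=np.nan
    return W
E
python3 - <<'E'
from h import *
s=bot.observe();print({k:np.round(v,3).tolist() for k,v in s.items()})
for n in("scene","side"):
    f=bot.grab_frame(n);cv2.imwrite(f"pics/{n}0.png",f["color"][...,::-1]);np.savez(f"{n}0.npz",**f);print(n,f["cam_to_world"].round(2).tolist())
E
```

```text
pics
{'clock': 0.0, 'qpos': [1.13, 0.522, -0.036, 1.6, 0.021, 1.021, -0.113], 'qd': [-0.001, -0.0, 0.001, 0.0, 0.001, 0.001, 0.001], 'joint_efforts': [0.0, -92.712, 1.98, -36.993, 0.018, 0.008, 0.0], 'position': [0.226, -0.582, 0.231], 'tool_rot': [-3.14, 0.0, 0.371], 'force': [0.382, -0.359, 0.763], 'moment': [0.069, 0.004, -0.003], 'grip_width': 0.085}
scene [[0.48, -0.45, 0.76, -0.15], [-0.88, -0.24, 0.41, -0.36], [-0.0, -0.86, -0.51, 0.54], [0.0, 0.0, 0.0, 1.0]]
side [[-0.9, -0.25, 0.35, 0.31], [-0.44, 0.48, -0.76, 0.71], [0.02, -0.84, -0.54, 0.47], [0.0, 0.0, 0.0, 1.0]]
```

View pics/scene0.png

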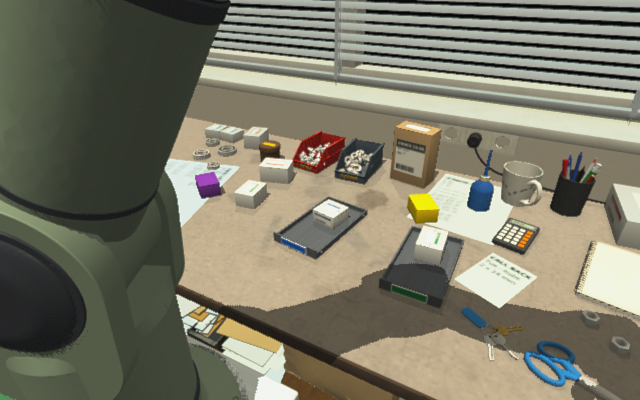

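View pics/side0.png

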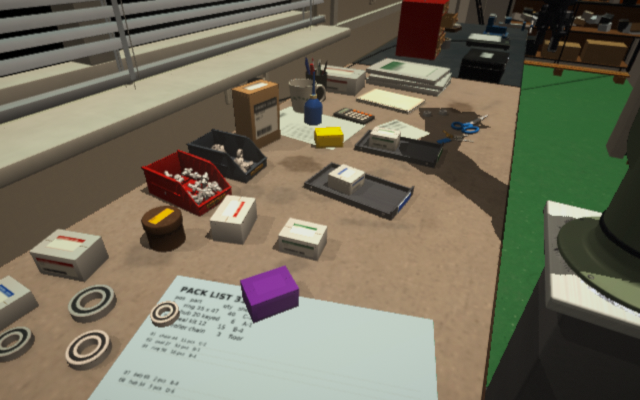

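Scene picture: the green tray's tag is at (408,294) with the old carton at (432,245), and the blue tray's carton is at (330,213). The new carton candidate is at (251,193). In the side picture the green-label carton is at (303,238), the red-label one at (235,215), and the green tray at (400,145).
Lookalikes in the scene picture: yellow (424,207), purple (208,184), red-label (277,170), other white boxes (225,132) and (257,137). I choose (432,245) as old and (251,193) as new.

```bash
cat >> h.py <<'E'
def rect(P):
    """top points xy -> centre, size, angle of first (long) side in deg"""
    (c,s,a)=cv2.minAreaRect((P[:,:2]*1000).astype(np.float32))
    if s[0]<s[1]: s=s[::-1];a+=90
    return np.round(c,1),np.round(s,1),round((a+90)%180-90,2)
def top(W,ctr,r,z0,z1):
    m=(np.hypot(W[...,0]-ctr[0],W[...,1]-ctr[1])<r)&(W[...,2]>z0)&(W[...,2]<z1)
    return W[m]
E
python3 - <<'E'
from h import *
for n,pts in(("scene",dict(old=(432,240),new=(251,188),blue=(330,209),red=(277,164),tag=(408,294),btag=(292,244))),("side",dict(old=(385,135),new=(304,231),blue=(346,175),red=(237,210)))):
    f=dict(np.load(n+"0.npz"));W=cloud(f)
    for k,(u,v) in pts.items():
        c=W[v,u];print(n,k,c.round(3))
        if 'tag' not in k:
            P=top(W,c,.065,c[2]-.004,c[2]+.004);print("  ",len(P),*rect(P),P[:,2].mean().round(4))
    # green tray walls
    g=(abs(W[...,0]-.62)<.3)&(abs(W[...,1]+.15)<.25)
s=cv2.imread("pics/scene0.png");d=cv2.imread("pics/side0.png")
a=cv2.resize(s[215:310,370:475],(400,362),interpolation=2);b=cv2.resize(d[180:275,205:335],(400,292),interpolation=2)
o=np.zeros((362,800,3),np.uint8);o[:,:400]=a;o[:292,400:]=b;cv2.imwrite("pics/crop.png",o)
E
```

```text
scene old [ 0.557 -0.244  0.044]
   577 [ 565.4 -241.7] [76.7 55.2] 3.71 0.0448
scene new [0.564 0.234 0.042]
   312 [567.1 237.2] [78.4 57.1] 7.63 0.0412
scene blue [0.573 0.006 0.039]
   392 [577.5   7.1] [65.2 63.4] -10.39 0.0389
scene red [nan nan nan]
   0 [0. 0.] [0. 0.] 0.0 nan
scene tag [ 0.412 -0.241  0.012]
scene btag [0.435 0.029 0.017]
side old [ 0.561 -0.221  0.043]
   245 [ 565.5 -239.9] [74.1 58.2] 2.53 0.0427
side new [0.564 0.241 0.04 ]
   852 [566.8 240.1] [75.7 57.3] 8.12 0.0393
side blue [0.576 0.016 0.036]
   428 [578.5   8.9] [65.4 63.5] 78.7 0.0367
side red [0.699 0.255 0.05 ]
   884 [708.7 254.6] [87.1 60.5] -73.99 0.0492<stdin>:7: RuntimeWarning: Mean of empty slice.
  ret = ret.dtype.type(ret / rcount)
```

View pics/crop.png

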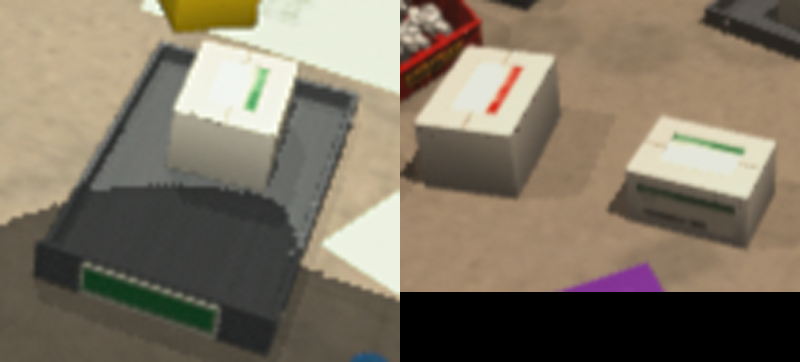

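The crop confirms that both chosen cartons carry green labels, and the box behind the new one is red. Next is the tray pose.

```bash
python3 - <<'E'
from h import *
for n in("scene","side"):
    f=dict(np.load(n+"0.npz"));W=cloud(f)
    for c in((.525,-.24),(.545,.01)):
        for z0,z1 in((.009,.03),(.003,.03)):
            P=top(W,c,.15,z0,z1)
            print(n,c,len(P),*rect(P), P[:,0].min().round(3),P[:,0].max().round(3),P[:,1].min().round(3),P[:,1].max().round(3))
    P=top(W,(.525,-.24),.15,.013,.03)
    im=np.zeros((320,300),np.uint8)
    for p in P: im[int((.68-p[0])*1000),int((-.1-p[1])*1000)]=255
    cv2.imwrite(f"pics/rim_{n}.png",im)
a=np.hstack([cv2.imread(f"pics/rim_{n}.png") for n in("scene","side")]);cv2.imwrite("pics/rims.png",a)
E
```

```text
scene (0.525, -0.24) 1181 [ 522.  -240.6] [227.7 121.2] 0.75 0.408 0.637 -0.302 -0.181
scene (0.525, -0.24) 3826 [ 520.6 -247.3] [289.1 276.5] -58.2 0.381 0.674 -0.388 -0.103
scene (0.545, 0.01) 1088 [544.9  11.8] [225.2 122.1] -7.12 0.428 0.661 -0.061 0.083
scene (0.545, 0.01) 2646 [547.1   7.3] [285.3 283.9] 28.14 0.406 0.689 -0.135 0.159
side (0.525, -0.24) 618 [ 522.  -239.3] [223.4 124.5] 0.78 0.41 0.633 -0.302 -0.176
side (0.525, -0.24) 1226 [ 522.4 -252.9] [224.  154.8] 1.63 0.41 0.633 -0.333 -0.176
side (0.545, 0.01) 990 [544.7  13.2] [223.7 123.8] -6.89 0.429 0.661 -0.06 0.086
side (0.545, 0.01) 2137 [544.7  13.4] [223.8 124.1] -6.78 0.429 0.662 -0.06 0.086
```

View pics/rims.png

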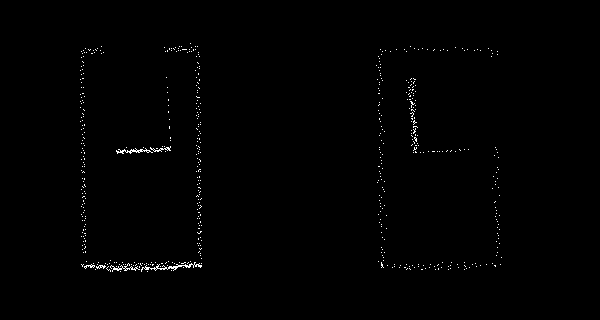

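The rim plot shows both outlines cleanly. The green tray is centred at about (0.522, -0.240) with yaw 0.8°. The old carton is at (0.5655, -0.241) with yaw about 3°, and the new one at (0.567, 0.2385) with yaw about 8°. I turn the tool first and preset the jaws.

>>> carry_out(
  targets=[
    [0,0,0,0,0,0.76,50],
    [0,0,0,0,0,0.76,50],
    [0,0,0,0,0,0.76,50],
    [0,0,0,0,0,0.76,50],
    [0,0,0,0,0,0,50],
  ],
  force=40,
)

```text
clock: 0.52
position: [0.2264, -0.5823, 0.2309]
tool_rot: [-3.141, 0.0, 0.048]
force: [0.2, 0.0, 0.0]
grip_width: 0.0684
```

```bash
cat >> h.py <<'E'
def togo(x,y,z,yaw=None):
    s=bot.observe();p=s["position"];r=s["tool_rot"]
    from scipy.spatial.transform import Rotation as R
    M=R.from_euler("xyz",r)
    print("t",round(s["clock"],2),"pos",np.round(p,4),"rpy deg",np.round(np.degrees(r),2),"w",round(s["grip_width"],4),"F",np.round(s["force"],1))
    print("shift mm",np.round(M.inv().apply(np.array([x,y,z])-p)*1000,1))
    if yaw is not None:
        print("turn",np.round(np.degrees((M.inv()*R.from_euler("xyz",[np.pi,0,np.radians(yaw)])).as_rotvec())/6,2))
E
python3 -c "
from h import *
togo(.5655,-.241,.15,3.1)"
```

```text
t 0.52 pos [ 0.2264 -0.5823  0.2309] rpy deg [-1.7997e+02  2.0000e-02  2.7800e+00] w 0.0684 F [0.2 0.  0. ]
shift mm [ 355.2 -324.4   81. ]
turn [-0.01  0.   -0.05]
```

>>> carry_out(
  targets=[
    [24,-22,3,0,0,0,50],
    [24,-22,3,0,0,0,50],
    [24,-22,3,0,0,0,50],
    [24,-22,3,0,0,0,50],
    [24,-22,3,0,0,0,50],
  ],
)

```text
clock: 0.93
position: [0.3413, -0.4651, 0.2161]
tool_rot: [-3.141, 0.0, 0.055]
force: [0.2, 0.1, -0.8]
grip_width: 0.0687
```

>>> carry_out(
  targets=[
    [24,-22,6,0,0,0,50],
    [24,-22,6,0,0,0,50],
    [24,-22,6,0,0,0,50],
    [24,-22,6,0,0,0,50],
    [24,-22,6,0,0,0,50],
  ],
)

```text
clock: 1.35
position: [0.4555, -0.3489, 0.186]
tool_rot: [-3.141, 0.0, 0.056]
force: [0.5, -0.3, 0.0]
grip_width: 0.0688
```

>>> carry_out(
  targets=[
    [24,-22,6,0,0,0,50],
    [24,-22,6,0,0,0,50],
    [24,-22,6,0,0,0,50],
    [20,-18,6,0,0,0,50],
    [0,0,0,0,0,0,50],
  ],
)

```text
clock: 1.77
position: [0.5455, -0.2559, 0.1609]
tool_rot: [-3.139, -0.0, 0.062]
force: [-1.0, 0.6, 0.3]
grip_width: 0.0684
```

```bash
python3 - <<'E'
from h import *
togo(.5655,-.241,.009,3.1)
f=bot.grab_frame("wrist");cv2.imwrite("pics/w1.png",f["color"][...,::-1]);np.savez("w1.npz",**f);print(f["K"],f["T_tool_cam"].round(3))
E
```

```text
t 1.77 pos [ 0.5455 -0.2559  0.1609] rpy deg [-1.7983e+02 -2.0000e-02  3.5500e+00] w 0.0684 F [-1.   0.6  0.3]
shift mm [ 20.9 -13.2 151.9]
turn [-0.03 -0.    0.08]
[[309.70691629   0.         318.80677771]
 [  0.         309.70691629 200.36493491]
 [  0.           0.           1.        ]] [[-0.001 -0.949 -0.314  0.081]
 [ 1.    -0.    -0.001  0.001]
 [ 0.    -0.314  0.949 -0.142]
 [ 0.     0.     0.     1.   ]]
```

View pics/w1.png

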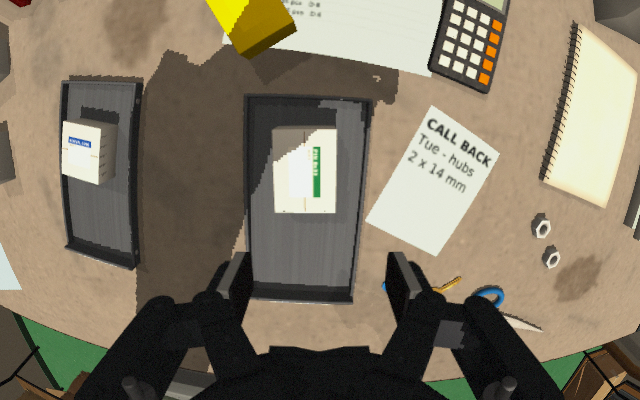

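The wrist view shows the old carton with its green label at (305,170), standing alone in the green tray (245–370 px wide), with the tray clear in front of it. I measure it from here as well.

```bash
cat >> h.py <<'E'
def wcloud(f,s):
    from scipy.spatial.transform import Rotation as R
    z=f["z_map"];K=f["K"];v,u=np.indices(z.shape)
    dx=(u-K[0,2])/K[0,0];dy=(v-K[1,2])/K[1,1];th=np.hypot(dx,dy)+1e-9
    t=np.tan(np.minimum(th,1.45))/th*z
    P=np.stack([dx*t,dy*t,z],-1);T=f["T_tool_cam"]
    P=P@T[:3,:3].T+T[:3,3]
    W=R.from_euler("xyz",s["tool_rot"]).apply(P.reshape(-1,3)).reshape(P.shape)+s["position"]
    W[(z==0)|(th>1.2)]=np.nan
    return W
E
python3 - <<'E'
from h import *
W=wcloud(dict(np.load("w1.npz")),bot.observe())
P=top(W,(.565,-.241),.055,.036,.055);print(len(P),*rect(P),P[:,2].mean())
P=top(W,(.522,-.24),.14,.010,.03);P=P[P[:,0]>.40];print(len(P),*rect(P),P.min(0),P.max(0))
m=P[:,0]>.6;print("walls y", [ (np.median(P[(abs(P[:,0]-x)<.02)&(P[:,1]>-.2),1]).round(4),np.median(P[(abs(P[:,0]-x)<.02)&(P[:,1]<-.28),1]).round(4)) for x in(.45,.5,.55,.6)])
togo(.5655,-.241,.009,2.8)
E
```

```text
5328 [ 563.7 -244.7] [75.1 55.4] 3.13 0.04401205519201996
3333 [ 519.1 -244.2] [223.2 121.1] 0.44 [ 0.40746239 -0.30532615  0.01001086] [ 0.63083085 -0.18297973  0.02993754]
walls y [(np.float64(-0.1876), np.float64(-0.3023)), (np.float64(-0.187), np.float64(-0.3018)), (np.float64(-0.1867), np.float64(-0.3012)), (np.float64(-0.1862), np.float64(-0.301))]
t 1.82 pos [ 0.5435 -0.2586  0.1613] rpy deg [-1.7991e+02  3.0000e-02  3.4200e+00] w 0.0687 F [-1.7 -1.1  0.1]
shift mm [ 23.1 -16.  152.3]
turn [-0.02  0.01  0.1 ]
```

>>> carry_out(
  targets=[
    [12,-8,20,0,0,0.1,50],
    [11,-8,25,0,0,0,50],
    [0,0,25,0,0,0,50],
    [0,0,12,0,0,0,50],
    [0,0,0,0,0,0,50],
  ],
)

```text
clock: 2.23
position: [0.5623, -0.2449, 0.0779]
tool_rot: [-3.14, 0.004, 0.042]
force: [-0.3, -1.1, -0.4]
grip_width: 0.0683
```

>>> carry_out(
  targets=[
    [0,0,0,0,0,0,50],
    [0,0,0,0,0,0,50],
  ],
)

```text
clock: 2.4
position: [0.5645, -0.2455, 0.0817]
tool_rot: [3.141, -0.001, 0.041]
force: [0.1, -0.3, 0.0]
grip_width: 0.0687
```

```bash
python3 -c "
from h import *
togo(.5655,-.2413,.009,2.8)"
```

```text
t 2.4 pos [ 0.5645 -0.2455  0.0817] rpy deg [ 1.7995e+02 -7.0000e-02  2.3700e+00] w 0.0687 F [ 0.1 -0.3  0. ]
shift mm [ 1.1 -4.2 72.7]
turn [ 0.01 -0.01 -0.07]
```

>>> carry_out(
  targets=[
    [1,-4,10,0,0,-0.07,50],
    [0,0,18,0,0,0,50],
    [0,0,18,0,0,0,50],
    [0,0,15,0,0,0,50],
    [0,0,8,0,0,0,50],
  ],
)

```text
clock: 2.82
position: [0.5648, -0.2402, 0.0102]
tool_rot: [-3.141, 0.001, 0.05]
force: [0.1, 0.2, 0.5]
grip_width: 0.0688
```

>>> carry_out(
  targets=[
    [0,0,0,0,0,0,50],
    [0,0,0,0,0,0,50],
  ],
)

```text
clock: 2.98
position: [0.5653, -0.2405, 0.0117]
tool_rot: [3.141, -0.0, 0.049]
force: [0.5, 0.2, -0.2]
grip_width: 0.0686
```

```bash
python3 -c "
from h import *
togo(.5655,-.2413,.009,2.8)"
```

```text
t 2.98 pos [ 0.5653 -0.2405  0.0117] rpy deg [ 1.7999e+02 -1.0000e-02  2.8300e+00] w 0.0686 F [ 0.5  0.2 -0.2]
shift mm [0.2 0.8 2.7]
turn [ 0.   -0.    0.01]
```

>>> carry_out(
  targets=[
    [0,0,0,0,0,0,140],
    [0,0,0,0,0,0,180],
    [0,0,0,0,0,0,255],
    [0,0,0,0,0,0,255],
    [0,0,0,0,0,0,255],
  ],
  force=40,
)

```text
clock: 3.4
position: [0.5658, -0.2407, 0.0126]
tool_rot: [3.141, -0.002, 0.049]
force: [-1.9, 0.3, 7.9]
grip_width: 0.0545
```

>>> carry_out(
  targets=[
    [0,0,0,0,0,0,255],
    [0,0,-1,0,0,0,255],
    [0,0,-1,0,0,0,255],
    [0,0,0,0,0,0,255],
  ],
)

```text
clock: 3.73
position: [0.5652, -0.2405, 0.0137]
tool_rot: [3.141, -0.0, 0.049]
force: [0.2, 0.7, -2.5]
grip_width: 0.0547
```

```bash
python3 -c "
from h import *
togo(.5218-.0615,-.2403-.0008,.0137,.7)"
```

```text
t 3.73 pos [ 0.5652 -0.2405  0.0137] rpy deg [ 1.7999e+02 -2.0000e-02  2.8200e+00] w 0.0547 F [ 0.2  0.7 -2.5]
shift mm [-104.8   -4.6   -0. ]
turn [ 0.   -0.    0.35]
```

>>> carry_out(
  targets=[
    [0,0,0,0,0,0.35,255],
    [-12,0,0,0,0,0,255],
    [-16,0,0,0,0,0,255],
    [-16,-0.5,0,0,0,0,255],
    [-16,0,0,0,0,0,255],
  ],
)

```text
clock: 4.15
position: [0.5044, -0.2405, 0.0133]
tool_rot: [-3.142, 0.0, 0.013]
force: [0.6, 0.7, -2.3]
grip_width: 0.0547
```

>>> carry_out(
  targets=[
    [-16,0,0,0,0,0,255],
    [-14,0,0,0,0,0,255],
    [-10,0,0,0,0,0,255],
    [0,0,0,0,0,0,255],
    [0,0,0,0,0,0,255],
  ],
)

```text
clock: 4.57
position: [0.4655, -0.2413, 0.0135]
tool_rot: [3.141, -0.0, 0.012]
force: [0.4, -0.7, -2.2]
grip_width: 0.0541
```

>>> carry_out(
  targets=[
    [0,0,0,0,0,0,255],
    [0,0,0,0,0,0,255],
  ],
)

```text
clock: 4.73
position: [0.4661, -0.2411, 0.0133]
tool_rot: [3.142, -0.001, 0.013]
force: [1.4, 0.2, -2.3]
grip_width: 0.0543
```

```bash
python3 - <<'E'
from h import *
togo(.5218-.0615,-.2403-.0008,.0117,.7)
for n in("scene","side"):
    f=bot.grab_frame(n);cv2.imwrite(f"pics/{n}1.png",f["color"][...,::-1]);np.savez(f"{n}1.npz",**f)
a=np.hstack([cv2.resize(cv2.imread("pics/scene1.png")[180:340,340:500],(400,400)),cv2.resize(cv2.imread("pics/side1.png")[90:200,340:450],(400,400))]);cv2.imwrite("pics/c1.png",a)
E
```

```text
t 4.73 pos [ 0.4661 -0.2411  0.0133] rpy deg [ 1.8e+02 -4.0e-02  7.5e-01] w 0.0543 F [ 1.4  0.2 -2.3]
shift mm [-5.8 -0.   1.6]
turn [ 0.   -0.01  0.01]
```

View pics/c1.png

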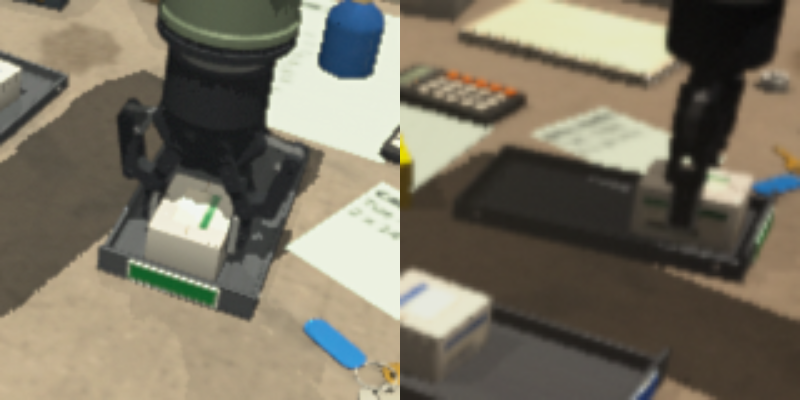

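The crop shows the old carton gripped and upright, about 13 mm from the lip. I move it 6 mm more, lower it and let go.

>>> carry_out(
  targets=[
    [-6,0,0,0,0,0,255],
    [0,0,0,0,0,0,255],
    [0,0,1,0,0,0,255],
    [0,0,0.7,0,0,0,255],
    [0,0,0,0,0,0,255],
  ],
)

```text
clock: 5.25
position: [0.4587, -0.2414, 0.0125]
tool_rot: [3.142, 0.001, 0.012]
force: [-8.8, 3.4, 26.8]
grip_width: 0.0547
```

>>> carry_out(
  targets=[
    [0,0,0,0,0,0,255],
    [0,0,0,0,0,0,70],
    [0,0,0,0,0,0,50],
    [0,0,0,0,0,0,50],
    [0,0,0,0,0,0,50],
  ],
)

```text
clock: 5.67
position: [0.4592, -0.2413, 0.0115]
tool_rot: [-3.142, -0.0, 0.013]
force: [-0.7, 0.5, 0.6]
grip_width: 0.0688
```

>>> carry_out(
  targets=[
    [0,0,-6,0,0,0,50],
    [0,0,-20,0,0,0,50],
    [0,0,-30,0,0,0,50],
    [0,0,-40,0,0,0,50],
    [0,0,-40,0,0,0,50],
  ],
)

```text
clock: 6.08
position: [0.4584, -0.241, 0.1492]
tool_rot: [-3.141, 0.001, 0.013]
force: [0.6, -0.2, 0.0]
grip_width: 0.0687
```

```bash
python3 -c "
from h import *
togo(.567,.2385,.15,7.9)"
```

```text
t 6.08 pos [ 0.4584 -0.241   0.1492] rpy deg [-1.7997e+02  7.0000e-02  7.2000e-01] w 0.0687 F [ 0.6 -0.2  0. ]
shift mm [ 114.6 -478.1   -0.7]
turn [-0.01  0.01 -1.2 ]
```

>>> carry_out(
  targets=[
    [4,-20,0,0,0,0,50],
    [8,-32,0,0,0,0,50],
    [8,-32,0,0,0,0,50],
    [8,-32,0,0,0,0,50],
    [8,-32,0,0,0,0,50],
  ],
)

```text
clock: 6.5
position: [0.4934, -0.0914, 0.1482]
tool_rot: [3.142, -0.001, 0.012]
force: [1.0, -0.3, 0.4]
grip_width: 0.0686
```

>>> carry_out(
  targets=[
    [8,-32,0,0,0,0,50],
    [8,-32,0,0,0,0,50],
    [8,-32,0,0,0,0,50],
    [8,-32,0,0,0,0,50],
    [8,-32,0,0,0,0,50],
  ],
)

```text
clock: 6.92
position: [0.5313, 0.0693, 0.1481]
tool_rot: [3.142, -0.0, 0.013]
force: [1.1, -0.2, -0.2]
grip_width: 0.0686
```

>>> carry_out(
  targets=[
    [8,-32,0,0,0,0,50],
    [8,-32,0,0,0,0,50],
    [8,-32,0,0,0,0,50],
    [8,-32,0,0,0,0,50],
    [4,-16,0,0,0,0,50],
  ],
)

```text
clock: 7.33
position: [0.5653, 0.2166, 0.1479]
tool_rot: [-3.14, -0.0, 0.016]
force: [-0.4, -0.4, 0.0]
grip_width: 0.0688
```

>>> carry_out(
  targets=[
    [0,0,0,0,0,-0.6,50],
    [0,0,0,0,0,-0.6,50],
    [0,0,0,0,0,0,50],
    [0,0,0,0,0,0,50],
    [0,0,0,0,0,0,50],
  ],
)

```text
clock: 7.75
position: [0.5655, 0.2116, 0.1478]
tool_rot: [3.142, -0.0, 0.135]
force: [-0.1, 0.2, 0.0]
grip_width: 0.0687
```

```bash
python3 - <<'E'
from h import *
togo(.567,.2385,.15,7.9)
s=bot.observe();f=bot.grab_frame("wrist");cv2.imwrite("pics/w2.png",f["color"][...,::-1]);W=wcloud(f,s)
P=top(W,(.567,.2385),.055,.034,.048);print("new",len(P),*rect(P))
for n in("scene","side"):
    W=cloud(bot.grab_frame(n))
    P=top(W,(.46,-.241),.055,.036,.055);print("old",n,len(P),*rect(P))
    P=top(W,(.522,-.24),.15,.009,.03);print("tray",n,len(P),*rect(P))
    P=top(W,(.578,.008),.055,.03,.045);print("blue",n,len(P),*rect(P))
E
```

```text
t 7.75 pos [0.5655 0.2116 0.1478] rpy deg [180.    -0.     7.76] w 0.0687 F [-0.1  0.2  0. ]
shift mm [  5.2 -26.5  -2.2]
turn [ 0.   -0.   -0.02]
new 5352 [566.5 238.1] [75.5 55.2] 7.28
old scene 845 [ 458.4 -241.4] [77.5 54.9] 0.8
tray scene 1197 [ 521.7 -241.2] [226.4 120.8] 0.69
blue scene 454 [577.5   7.3] [64.9 64.8] -11.29
old side 312 [ 459.1 -239.6] [74.9 59.6] 0.37
tray side 632 [ 521.6 -238.5] [222.4 124.8] 0.85
blue side 459 [577.8   9.7] [63.7 63.2] 78.7
```

View pics/w2.png

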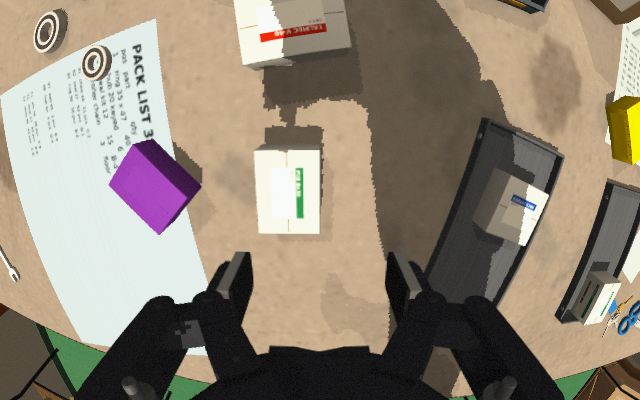

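The wrist view shows the new carton with green label at (288,190), red at (295,30) and purple at (155,185), so the choice is confirmed. The old carton reads 6 mm from the lip, straight, and the blue one is unmoved.

>>> carry_out(
  targets=[
    [5,-14,15,0,0,0.05,50],
    [0,-13,25,0,0,0,50],
    [0,0,25,0,0,0,50],
    [0,0,12,0,0,0,50],
    [0,0,0,0,0,0,50],
  ],
)

```text
clock: 8.32
position: [0.5654, 0.2386, 0.0682]
tool_rot: [3.14, 0.004, 0.133]
force: [-0.6, -0.8, 0.5]
grip_width: 0.0685
```

>>> carry_out(
  targets=[
    [0,0,0,0,0,0,50],
    [0,0,0,0,0,0,50],
  ],
)

```text
clock: 8.48
position: [0.5675, 0.2393, 0.0719]
tool_rot: [-3.141, -0.001, 0.132]
force: [-0.8, -0.3, -0.1]
grip_width: 0.0683
```

```bash
python3 -c "
from h import *
togo(.5666,.2383,.0085,7.5)"
```

```text
t 8.48 pos [0.5675 0.2393 0.0719] rpy deg [-1.7999e+02 -8.0000e-02  7.5700e+00] w 0.0683 F [-0.8 -0.3 -0.1]
shift mm [-1.1  0.9 63.4]
turn [-0.   -0.01  0.01]
```

>>> carry_out(
  targets=[
    [-1,1,10,0,0,0,50],
    [0,0,18,0,0,0,50],
    [0,0,18,0,0,0,50],
    [0,0,12,0,0,0,50],
    [0,0,4,0,0,0,50],
  ],
)

```text
clock: 8.9
position: [0.5653, 0.2379, 0.0072]
tool_rot: [3.141, 0.001, 0.133]
force: [-0.7, -0.2, -0.1]
grip_width: 0.0685
```

>>> carry_out(
  targets=[
    [0,0,0,0,0,0,50],
    [0,0,0,0,0,0,50],
    [0,0,0,0,0,0,140],
    [0,0,0,0,0,0,180],
    [0,0,0,0,0,0,255],
  ],
  force=40,
)

```text
clock: 9.32
position: [0.5664, 0.2387, 0.0097]
tool_rot: [-3.141, -0.001, 0.133]
force: [-0.4, -1.4, 7.6]
grip_width: 0.0545
```

>>> carry_out(
  targets=[
    [0,0,0,0,0,0,255],
    [0,0,0,0,0,0,255],
    [0,0,0,0,0,0,255],
    [0,0,0,0,0,0,255],
  ],
)

```text
clock: 9.65
position: [0.5665, 0.2386, 0.0098]
tool_rot: [-3.141, -0.002, 0.133]
force: [-1.5, 0.2, 6.6]
grip_width: 0.054
```

```bash
python3 -c "
from h import *
togo(.5666,.2383,.0085,7.5)"
```

```text
t 9.65 pos [0.5665 0.2386 0.0098] rpy deg [-1.7997e+02 -9.0000e-02  7.6100e+00] w 0.054 F [-1.5  0.2  6.6]
shift mm [0.1 0.4 1.3]
turn [-0.   -0.01  0.02]
```

>>> carry_out(
  targets=[
    [0,0,-6,0,0,0,255],
    [0,0,-16,0,0,0,255],
    [0,0,-25,0,0,0,255],
    [0,0,-30,0,0,0,255],
    [0,0,-25,0,0,0,255],
  ],
)

```text
clock: 10.07
position: [0.5659, 0.2384, 0.1128]
tool_rot: [-3.141, -0.001, 0.133]
force: [0.8, 0.3, -1.9]
grip_width: 0.0543
```

>>> carry_out(
  targets=[
    [0,0,0,0,0,0.58,255],
    [0,0,0,0,0,0.57,255],
    [0,0,0,0,0,0,255],
    [0,0,0,0,0,0,255],
  ],
)

```text
clock: 10.4
position: [0.5657, 0.2384, 0.111]
tool_rot: [3.142, -0.0, 0.015]
force: [0.2, 0.2, -2.7]
grip_width: 0.0542
```

```bash
python3 -c "
from h import *
togo(.5417,-.240,.11,.7)
s=bot.observe();W=wcloud(bot.grab_frame('wrist'),s);P=W[(abs(W[...,0]-.566)<.06)&(abs(W[...,1]-.2385)<.05)&(abs(W[...,2]-s['position'][2]-.03)<.008)];print(len(P),*rect(P))"
```

```text
t 10.4 pos [0.5657 0.2384 0.111 ] rpy deg [ 1.8e+02 -1.0e-02  8.4e-01] w 0.0542 F [ 0.2  0.2 -2.7]
shift mm [-31. 478.   1.]
turn [ 0.   -0.    0.02]
18450 [566.5 237.9] [82.2 75.4] -89.58
```

>>> carry_out(
  targets=[
    [-1,16,0,0,0,0.02,255],
    [-2,30,0,0,0,0,255],
    [-2,32,0,0,0,0,255],
    [-2,32,0,0,0,0,255],
    [-2,32,0,0,0,0,255],
  ],
)

```text
clock: 10.87
position: [0.5578, 0.0945, 0.1104]
tool_rot: [3.141, 0.001, 0.012]
force: [0.7, -1.1, -3.1]
grip_width: 0.0544
```

>>> carry_out(
  targets=[
    [-2,32,0,0,0,0,255],
    [-2,32,0,0,0,0,255],
    [-2,32,0,0,0,0,255],
    [-2,32,0,0,0,0,255],
    [-2,32,0,0,0,0,255],
  ],
)

```text
clock: 11.28
position: [0.5494, -0.0657, 0.1105]
tool_rot: [3.142, 0.0, 0.012]
force: [0.8, -0.2, -3.3]
grip_width: 0.0543
```

>>> carry_out(
  targets=[
    [-2,32,0,0,0,0,255],
    [-2,32,0,0,0,0,255],
    [-2,32,0,0,0,0,255],
    [-2,32,0,0,0,0,255],
    [-1,16,0,0,0,0,255],
  ],
)

```text
clock: 11.7
position: [0.5412, -0.2127, 0.1105]
tool_rot: [3.14, 0.001, 0.008]
force: [-0.4, 0.2, -2.7]
grip_width: 0.0542
```

>>> carry_out(
  targets=[
    [0,0,0,0,0,0,255],
    [0,0,0,0,0,0,255],
    [0,0,0,0,0,0,255],
    [0,0,0,0,0,0,255],
  ],
)

```text
clock: 12.03
position: [0.5427, -0.2067, 0.1105]
tool_rot: [-3.141, 0.0, 0.012]
force: [-0.5, 0.2, -2.9]
grip_width: 0.0542
```

```bash
python3 -c "
from h import *
togo(.5412,-.240,.014,.7)"
```

```text
t 12.03 pos [ 0.5427 -0.2067  0.1105] rpy deg [-1.7997e+02  1.0000e-02  7.2000e-01] w 0.0542 F [-0.5  0.2 -2.9]
shift mm [-1.9 33.4 96.5]
turn [-0.01  0.    0.  ]
```

>>> carry_out(
  targets=[
    [-2,17,0,0,0,0,255],
    [0,16,0,0,0,0,255],
    [0,0,20,0,0,0,255],
    [0,0,22,0,0,0,255],
    [0,0,10,0,0,0,255],
  ],
)

```text
clock: 12.45
position: [0.5403, -0.2397, 0.0566]
tool_rot: [-3.141, 0.002, 0.012]
force: [-0.1, 0.5, -3.3]
grip_width: 0.0543
```

>>> carry_out(
  targets=[
    [0,0,0,0,0,0,255],
    [0,0,0,0,0,0,255],
    [0,0,0,0,0,0,255],
  ],
)

```text
clock: 12.7
position: [0.5415, -0.2406, 0.0596]
tool_rot: [3.141, -0.001, 0.011]
force: [-0.3, 0.2, -2.5]
grip_width: 0.0542
```

```bash
python3 -c "
from h import *
togo(.5412,-.240,.014,.7)"
```

```text
t 12.7 pos [ 0.5415 -0.2406  0.0596] rpy deg [ 1.7999e+02 -5.0000e-02  6.5000e-01] w 0.0542 F [-0.3  0.2 -2.5]
shift mm [-0.4 -0.6 45.6]
turn [ 0.   -0.01 -0.01]
```

>>> carry_out(
  targets=[
    [0,-0.5,10,0,0,0,255],
    [0,0,12,0,0,0,255],
    [0,0,12,0,0,0,255],
    [0,0,6,0,0,0,255],
    [0,0,3,0,0,0,255],
  ],
)

```text
clock: 13.12
position: [0.5402, -0.2401, 0.0139]
tool_rot: [-3.141, 0.002, 0.011]
force: [-0.0, 0.3, -2.1]
grip_width: 0.0542
```

>>> carry_out(
  targets=[
    [0,0,0,0,0,0,255],
    [0,0,0,0,0,0,255],
    [0,0,0,0,0,0,255],
  ],
)

```text
clock: 13.37
position: [0.5412, -0.2405, 0.0159]
tool_rot: [3.141, -0.001, 0.01]
force: [0.1, 0.6, -3.1]
grip_width: 0.0545
```

```bash
python3 -c "
from h import *
togo(.5412,-.240,.0135,.7)"
```

```text
t 13.37 pos [ 0.5412 -0.2405  0.0159] rpy deg [ 1.7999e+02 -3.0000e-02  6.0000e-01] w 0.0545 F [ 0.1  0.6 -3.1]
shift mm [ 0.  -0.5  2.4]
turn [ 0.   -0.   -0.02]
```

>>> carry_out(
  targets=[
    [0,0,1,0,0,0,255],
    [0,0,0.5,0,0,0,255],
    [0,0,0.5,0,0,0,255],
    [0,0,0,0,0,0,255],
    [0,0,0,0,0,0,255],
  ],
)

```text
clock: 13.78
position: [0.541, -0.2404, 0.0138]
tool_rot: [3.142, -0.0, 0.01]
force: [-1.2, -0.2, -0.0]
grip_width: 0.0543
```

>>> carry_out(
  targets=[
    [0,0,0.5,0,0,0,255],
    [0,0,0,0,0,0,255],
    [0,0,0,0,0,0,255],
  ],
)

```text
clock: 14.03
position: [0.541, -0.2404, 0.0137]
tool_rot: [3.141, -0.0, 0.01]
force: [-3.3, 0.6, 11.5]
grip_width: 0.0543
```

It has touched down. I release and rise.

>>> carry_out(
  targets=[
    [0,0,0,0,0,0,70],
    [0,0,0,0,0,0,50],
    [0,0,0,0,0,0,50],
    [0,0,0,0,0,0,50],
    [0,0,-4,0,0,0,50],
  ],
)

```text
clock: 14.45
position: [0.5405, -0.2402, 0.0166]
tool_rot: [-3.141, 0.001, 0.011]
force: [-0.7, -0.2, -1.0]
grip_width: 0.068
```

>>> carry_out(
  targets=[
    [0,0,-10,0,0,0,50],
    [0,0,-25,0,0,0,50],
    [0,0,-35,0,0,0,50],
    [0,0,-35,0,0,0,50],
    [0,0,-35,0,0,0,50],
  ],
)

```text
clock: 14.87
position: [0.5406, -0.2403, 0.1596]
tool_rot: [3.142, -0.0, 0.011]
force: [0.8, -0.1, 0.1]
grip_width: 0.0689
```

>>> carry_out(
  targets=[
    [-25,-25,-10,0,0,0,50],
    [-25,-25,-5,0,0,0,50],
    [0,0,0,0,0,0,50],
    [0,0,0,0,0,0,50],
    [0,0,0,0,0,0,50],
  ],
)

```text
clock: 15.28
position: [0.4908, -0.1912, 0.173]
tool_rot: [3.141, -0.001, 0.011]
force: [-0.4, -1.2, 0.4]
grip_width: 0.0684
```

```bash
python3 - <<'E'
from h import *
s=bot.observe();f=bot.grab_frame("wrist");cv2.imwrite("pics/w3.png",f["color"][...,::-1])
C={"wrist":wcloud(f,s)}
for n in("scene","side"): C[n]=cloud(bot.grab_frame(n))
for n,W in C.items():
    for k,c,r,a,b in(("old",(.459,-.241),.055,.036,.06),("new",(.541,-.24),.055,.036,.06),("tray",(.522,-.24),.15,.009,.03),("blue",(.578,.008),.055,.03,.045)):
        P=top(W,c,r,a,b)
        if k=="old":P=P[P[:,0]<.5]
        if k=="new":P=P[P[:,0]>.5]
        if len(P)>9: print(n,k,len(P),*rect(P),"z",P[:,2].mean().round(4),P[:,2].std().round(4))
togo(0,0,0)
E
```

```text
wrist old 4085 [ 458.8 -241.7] [75.5 55.6] 1.32 z 0.0435 0.0011
wrist new 4980 [ 540.8 -240.9] [74.5 56.3] 0.46 z 0.0436 0.0009
wrist tray 3159 [ 522.  -241.3] [220.7 120.8] 0.8 z 0.0159 0.0036
wrist blue 2974 [577.3   6.8] [63.9 62.8] 79.38 z 0.0374 0.0013
scene old 836 [ 458.8 -241.1] [77.9 55.2] 0.74 z 0.0444 0.002
scene new 649 [ 542.3 -240.5] [80.2 55.4] 0.21 z 0.0445 0.0017
scene tray 1228 [ 521.7 -241.1] [225.9 121.4] 0.49 z 0.0179 0.0051
scene blue 447 [577.8   7.1] [65.  63.5] -11.14 z 0.0379 0.0025
side old 315 [ 459.5 -237.8] [75.7 58.3] 0.74 z 0.0421 0.002
side new 297 [ 541.6 -239.1] [74.4 60.4] 1.64 z 0.042 0.0021
side tray 761 [ 521.8 -238.6] [223.6 124.8] 1.21 z 0.0171 0.0058
side blue 462 [578.1  10.2] [64.6 63.3] 78.06 z 0.0364 0.0019
t 15.43 pos [ 0.4908 -0.1914  0.172 ] rpy deg [180.     0.     0.57] w 0.0689 F [-0.3  0.1 -0.6]
shift mm [-488.8 -196.3  172. ]
```

View pics/w3.png

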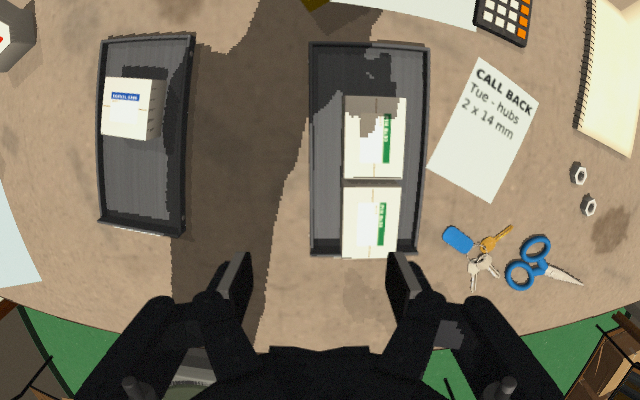

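The wrist view shows both green-label cartons in line along the middle of the green tray, old at (372,222) and new at (375,137), with the blue carton in place at (128,108). The gap to the lip is about 5.5 mm and the gap between the cartons about 7 mm, with yaw within about 1° of the tray.

```bash
python3 -c "
from workcell import bot
print(bot.job_done())"
```

```text
the job is handed in; nothing more can be done
None
```

The job is done and handed in at about 15.5 s on the robot's clock, well inside the 53 s limit. I moved the old green-label carton forward in its tray, lifted about 1–2 mm off the floor, and let go. Then I took the new green-label carton from the bench and set it down right behind the old one.

| Last check before hand-in | Reading |
|---|---|
| Old carton to front lip | about 5.5 mm |
| Gap between cartons | about 7 mm |
| Offset from tray centre line | within about 1 mm, for both cartons |
| Angle to the tray | within about 1° by all three cameras |
| Top height | about 44 mm, so both stand flat |
| Blue carton | unmoved within measurement noise (under 1 mm) |

- **Forces:** the highest force I saw was about 28 N at the wrist, as the old carton touched down. The gripper is clear of everything.
- **Camera disagreement:** the side camera reads the tray and blue carton 2–3 mm further left than the other two, and the old and new cartons 1–4 mm. That is about its calibration error. No check failed.

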